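# Build the model watchtower on the game board

### The job

Set up the watchtower on the foundation with the green ring, building it there one piece at a time from the bottom up: first the grey ground storey, then the red-brown middle storey, then the wooden lookout deck and last the red wizard. Each must stand upright and fully down inside the raised rim of what is below it, and be let go before the next is added. Leave the blue wizard, the paint pot, the dropper bottle and the rinsing cup where they stand.

Things in the scene. Friction and masses are not known exactly. Their poses are not given: they have to be found in the camera images.
- foundation_green: The foundation to build on: round grey disc, 92 mm across, fixed to the dark game board, with a raised green ring around its edge (8 mm wide, 76 mm inside diameter). The ring's top is 10 mm and the round grey floor inside it 5 mm above the disc's underside. The green and the yellow foundation may change places. Origin: centre of the underside, z up.
- foundation_yellow: A foundation that stays empty: round grey disc, 92 mm across, fixed to the dark game board, with a raised yellow ring around its edge (8 mm wide, 76 mm inside diameter). The ring's top is 10 mm and the round grey floor inside it 5 mm above the disc's underside. The green and the yellow foundation may change places. Origin: centre of the underside, z up.
- ground_storey: Ground storey of a model tower: the widest piece, light grey stone, straight round body 66 mm in diameter, 55 mm tall with merlons, 0.1 to 0.25 kg. Its top has a floor 47 mm above the underside, inside a parapet of inside diameter 58 mm (wall 4 mm thick, 4 mm high, merlons 4 mm more). Starts upright on the board. Origin: centre of the underside, z up; yaw does not matter.
- middle_storey: Middle storey of the tower: brick red-brown, straight round body 50 mm in diameter, 50 mm tall with merlons, 0.06 to 0.15 kg. Its top has a floor 42 mm above the underside, inside a parapet of inside diameter 42 mm (wall 4 mm thick, 4 mm high, merlons 4 mm more). Starts upright on the board. Origin: centre of the underside, z up; yaw does not matter.
- lookout_deck: Lookout deck of the tower: pale yellow-brown wood, round; foot 34 mm in diameter up to 18 mm, head 44 mm in diameter from 24 mm up (grip it there), 45 mm tall with merlons, 0.04 to 0.085 kg. Its top has a floor 37 mm above the underside, inside a parapet of inside diameter 38 mm (wall 3 mm thick, 4 mm high, merlons 4 mm more). Starts upright on the board. Origin: centre of the underside, z up; yaw does not matter.
- red_wizard: red wizard figure, 66 mm tall: black round base 28 mm in diameter and 4 mm thick, red robe (a straight round torso 18 mm in diameter from 18 to 42 mm above the underside), pointed red hat. Goes on top of the tower; stands upright on the game board. About 0.03 kg. Origin: centre of the underside, z up; yaw does not matter.
- blue_wizard: blue wizard figure, 66 mm tall: black round base 28 mm in diameter and 4 mm thick, blue robe (a straight round torso 18 mm in diameter from 18 to 42 mm above the underside), pointed blue hat. A bystander, like the red one but blue: leave it alone. About 0.03 kg. Origin: centre of the underside, z up; yaw does not matter.
- paint_pot: Bystander: orange paint pot with white cap, 34 mm in diameter, 42 mm tall, loose, on the robot's side of the board. Origin: centre of the underside.
- dropper: Bystander: slim teal dropper bottle with black cap, 28 mm in diameter, 75 mm tall, loose, beyond the work on the far left. Origin: centre of the underside.
- rinse_cup: Bystander: white open rinsing cup for brushes, 74 mm across the rim, 95 mm tall, loose, beyond the work on the far right. Origin: centre of the underside.
There are look-alikes about, which are no part of the job. What is shaped like the ground_storey but purple or turquoise is not meant.

How it is judged:
By the outcome, as a careful person would: the job done as asked, in the order asked, and still so for the second after the job is handed in, with the robot touching nothing.
It also fails if it takes over 118 s, if anything falls off the work surface, if the arm or the gripper's body presses on something with over 40 N, if the wrist force passes 120 N, or if a joint passes its speed limit or range.

### The arm

A 6-joint arm with a two-finger parallel gripper is mounted at the origin on the work surface. World frame = base frame: x ahead of the robot, y to its left, z up, the work surface at z = 0. Lengths are in mm, angles in degrees, forces in N, time in s.
With the tool pointing down it reaches from about 300 to 850 mm from the base axis. Payload 4.2 kg.
Tool frame: the origin (TCP) lies at the very end of the fingers, on their centre line; the grasp point (between the pads) lies 19 mm behind it (env.grasp_offset is the distance from the TCP to the grasp point, in mm); z points along the fingers, y is the line along which they close (so a half turn about z gives the same grasp; the last joint's range is limited). The gripper opens to 91 mm and grips with 3 to 60 N. Pads are 32 mm wide; open, the fingers measure 118 mm over their backs; the gripper's body (76 mm by 178 mm) begins 60 mm behind the grasp point.
Start: joints at [74.026, 18.312, 89.639, -0, 72.044, -1.146], TCP at [147.156, 555.867, 213.976] pointing down, gripper open.
Joint ranges: [-177.97, 177.97], [-48.28, 115.42], [12.27, 149.76], [-77.06, 257.06], [2.81, 150.46], [-146.56, 146.56]. Speed limits (degrees/s): [147.25, 147.25, 180, 180, 180, 180].

### API

Orientations are given as [roll, pitch, yaw] about the fixed x, y, z axes, in that order (R = Rz(yaw) Ry(pitch) Rx(roll)).
In Python, from workcell import env gives the robot as it stands. The module is installed in compiled form; this text tells all that it offers.
- The arm moves only by the tool send_rows, never from a script. Its argument "motion" is a list of rows, each an object of numbers: "tx", "ty", "tz": the shift along the tool's x, y, z in units of 500 mm (1.0 is 500 mm); "rx", "ry", "rz": the turn, a rotation vector about the tool's x, y, z in units of 30 degrees (1.0 is 30 degrees); "gripper": the closure, from -1 (fully open) to 1 (shut). In form: [{"tx": .., "ty": .., "tz": .., "rx": .., "ry": .., "rz": .., "gripper": ..}, ...]. A call has 1 to 12 rows; each row shifts and turns the commanded pose from where the row before left it, along the tool's axes as they then stand; what a row does not reach is not made up. A row lasts 1/8 s, in which the tool goes at most 62.5 mm and 10.7 degrees, less where a joint would pass 70% of its speed; a pose out of reach is approached as far as the arm can. A call with a number of a shift or a turn outside -1 to 1 is refused whole. A call with a gripper value outside its range is refused whole. The fingers move at their own pace and stop on an object; "grip_force" is the grip in N (left out, the last holds). Time passes only in rows, so rows that do not move let the fingers close. It gives the time, the measured TCP pose, the force, the opening and the grip force at its end, in the units of the state.
- env.state(): the state, without advancing time (a new reading comes with each control period).
- env.grab_frame(name): name is "scene" or "side" or "wrist"; returns a dict with "frame" (384x512x3 uint8, red, green, blue), "vertical_fov" (degrees; the focal length in pixels is half the picture's height over the tangent of half this angle, whatever the lens; pixels are square), "cx", "cy" (the principal point, pixels), "rvec" (rotation vector, rad) and "tvec" (3), from world to camera coordinates, as OpenCV has them; the wrist camera has in their place "T_tool_cam" (4x4, takes a point from camera to tool coordinates, whose origin is the TCP and whose axes are the flange's). Camera axes: x right, y down, z forward; pixel columns grow to the right and rows downward; lengths in mm; the calibration is good to about 2 mm. A picture is of the moment at which its call begins: read the wrist's pose just before it. There is no depth.
- env.job_done(): hands the job in; it is judged then, once.
The state is a dict: "time_s": time; "qpos": joint angles; "qvel": joint speeds; "effort": joint torques, N m; "ee_pos": TCP position; "ee_rot": TCP orientation; "force": force on the tool from outside, world axes, zero at the start; "torque": the same for the moment, N m; "gripper_width": finger opening in mm; "gripper_force": force on a finger pad.
Only numpy, scipy, OpenCV 4.12 (cv2) and the standard library are available. Lean on these libraries where they do the work, as an engineer would, in place of code of your own. Each camera call takes 0.05 s, during which the arm holds its last target. There are 200 camera calls.

## Working session

There is one attempt and no reset: what is moved stays moved. The work goes in short steps, Python scripts to look and compute and a tool call to move; the robot and the scene stay as the last step left them, time stands still between calls to the robot, and variables do not carry over. Pictures are saved under pics/ and viewed, at most 14 in all, crops included, and the job is handed in when it is done.

Besides the shell and the picture viewer there is one more tool, called after ">>>" in YAML: its name, and indented under it one key for each argument. send_rows: Moves the arm, as the interface text tells. Shifts and turns lie within -1 to 1; 1 stands for 500 mm of shift or 30 degrees of turn. Its arguments: {"type":"object","properties":{"motion":{"type":"array"},"grip_force":{"type":"number"}},"required":["motion"]}

```bash
mkdir -p pics
cat > h.py <<'E'
import numpy as np,cv2
from workcell import env
from scipy.spatial.transform import Rotation as R
def grab(n):
    s=env.state(); f=env.grab_frame(n); img=f["frame"]; H=img.shape[0]
    fl=H/2/np.tan(np.radians(f["vertical_fov"])/2)
    K=np.array([[fl,0,f["cx"]],[0,fl,f["cy"]],[0,0,1]])
    if n=="wrist":
        T=np.eye(4);T[:3,:3]=R.from_euler('xyz',s["ee_rot"],degrees=True).as_matrix();T[:3,3]=s["ee_pos"]
        C=T@np.array(f["T_tool_cam"]); Rw=C[:3,:3].T; t=-Rw@C[:3,3]
    else:
        Rw=cv2.Rodrigues(np.array(f["rvec"],float))[0]; t=np.array(f["tvec"],float).ravel()
    return img,K,Rw,t
def px2w(K,Rw,t,u,v,z):
    d=Rw.T@np.linalg.inv(K)@np.array([u,v,1.]); c=-Rw.T@t
    return (c+d*(z-c[2])/d[2])
def w2px(K,Rw,t,p):
    q=K@(Rw@np.array(p,float)+t); return q[:2]/q[2]
def save(img,name,s=1.5):
    cv2.imwrite("pics/"+name,cv2.resize(img[:,:,::-1],None,fx=s,fy=s,interpolation=cv2.INTER_CUBIC))
E
python3 - <<'E'
from h import *
print(env.state(), env.grasp_offset)
for n in("scene","side","wrist"):
    i,K,Rw,t=grab(n); save(i,n+"0.png"); print(n,K[0,0],-Rw.T@t,Rw[2])
E
```

```text
{'time_s': 0.0, 'qpos': array([ 7.40245983e+01,  1.83499600e+01,  8.97057709e+01, -1.02948766e-03,
        7.20435223e+01, -1.14632291e+00]), 'qvel': array([ 0.06115374, -0.03832406,  0.00198749, -0.07217611, -0.0026894 ,
        0.04746   ]), 'effort': array([ 3.08652190e-03, -4.12452614e+01, -2.31975532e+01,  7.29665207e-02,
        4.57868027e-02, -1.59408901e-04]), 'ee_pos': array([147.03417562, 555.36441015, 213.14143542]), 'ee_rot': array([-1.79900747e+02, -1.00704077e-03,  1.65171239e+02]), 'force': array([ 0.38099108, -0.81753528,  0.09397533]), 'torque': array([ 0.03518375,  0.02450081, -0.00858268]), 'gripper_force': 0.0, 'gripper_width': 91.33322361042958} 18.8
scene 460.3069477152647 [1055.04456293  520.72684486  851.81136966] [-0.48993686 -0.49659487 -0.71648825]
side 465.41031243006285 [-203.16184549 -766.07963075  716.41312482] [ 0.57792748  0.59876022 -0.55451423]
wrist 289.3467685591796 [ 71.20420624 575.72944138 384.04246564] [ 0.2666826  -0.07356162 -0.96097299]
```

View pics/scene0.png

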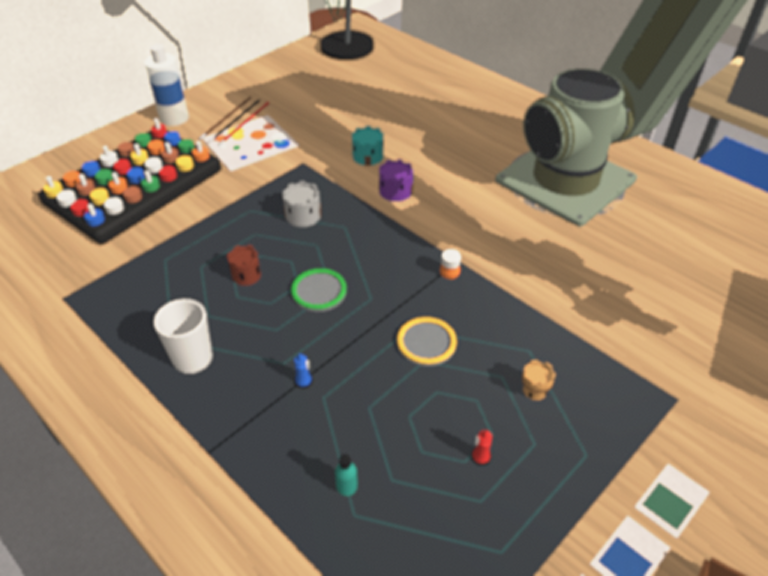

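View pics/side0.png

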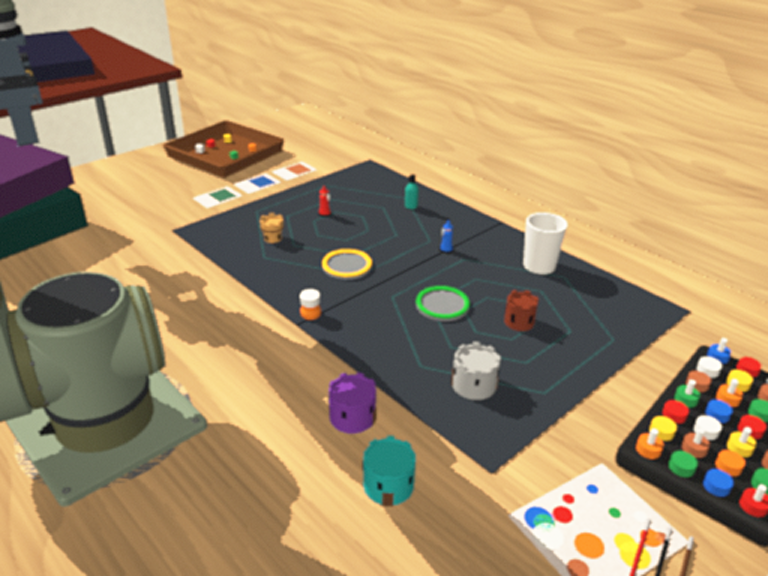

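```bash
cat > loc.py <<'E'
from h import *
from scipy.optimize import least_squares
def hsv(img): return cv2.cvtColor(img,cv2.COLOR_RGB2HSV).astype(int)
def hm(lo,hi,s=90,v=50): return lambda c:(((c[...,0]>=lo)&(c[...,0]<=hi)) if lo<hi else ((c[...,0]>=lo)|(c[...,0]<=hi)))&(c[...,1]>=s)&(c[...,2]>=v)
M=dict(green=hm(50,75),yellow=hm(15,30,120,120),ground=lambda c:(c[...,1]<45)&(c[...,2]>105),
 middle=hm(170,10,110,35),deck=hm(8,25,80,90),red=hm(172,6,150,90),blue=hm(105,125,150,70))
# profile list (z,r) of coloured part
P=dict(green=[(10,46),(0,46)],yellow=[(10,46),(0,46)],ground=[(0,33),(55,33)],middle=[(0,25),(50,25)],deck=[(0,17),(18,17),(24,22),(45,22)],
 red=[(4,13),(18,9),(42,9),(66,1)],blue=[(4,13),(18,9),(42,9),(66,1)])
def hull(pts):
    h=cv2.convexHull(pts.astype(np.float32)); return h
def cen(h):
    m=cv2.moments(h); return np.array([m['m10']/m['m00'],m['m01']/m['m00']]),m['m00']
def meas(img,name,seed,w=40):
    m=M[name](hsv(img)).astype(np.uint8); k=np.zeros_like(m); u,v=map(int,seed); k[max(v-w,0):v+w,max(u-w,0):u+w]=1; m*=k
    n,l,st,_=cv2.connectedComponentsWithStats(m)
    b=1+np.argmax(st[1:,4]); ys,xs=np.nonzero(l==b)
    pts=np.concatenate([np.c_[xs+a,ys+c] for a in(-.5,.5) for c in(-.5,.5)])
    return cen(hull(pts))
A=np.linspace(0,2*np.pi,48)
def synth(cam,name,p):
    K,Rw,t=cam
    pts=[w2px(K,Rw,t,(p[0]+r*np.cos(a),p[1]+r*np.sin(a),p[2]+z)) for z,r in P[name] for a in A]
    return cen(hull(np.array(pts)))
def solve(name,obs,z=None,x0=(500,0)):
    f=lambda q:np.concatenate([synth(c,name,(q[0],q[1],q[2] if z is None else z))[0]-o for c,o in obs])
    r=least_squares(f,list(x0)+([0] if z is None else []),diff_step=1e-4); return r.x,r.fun
E
python3 - <<'E'
from loc import *
S=dict(green=((320,289),(442,303)),yellow=((427,341),(347,264)),ground=((302,204),(476,370)),middle=((244,265),(521,311)),deck=((538,380),(272,228)),red=((484,447),(325,202)),blue=((303,371),(447,238)))
cam={n:grab(n) for n in("scene","side")}
for k,s in S.items():
    obs=[];ar=[]
    for n,p in zip(cam,s):
        i,*c=cam[n]; w=int(28 if k in('green','yellow','ground') else 22)
        o,a=meas(i,k,(p[0]/1.5,p[1]/1.5),w); obs.append((c,o)); ar.append(a)
    x,f=solve(k,obs); x2,f2=solve(k,obs,5)
    print(k,x.round(1),f.round(2),'z5:',x2.round(1),f2.round(1),'area',[round(a/synth(c,k,x)[1],2) for a,(c,_) in zip(ar,obs)])
for k,a,b,z in(("pot",(451,264),(311,304),20),("cup",(185,335),(543,242),50),("dropper",(346,478),(411,193),35),("purple",(397,180),(353,402),27)):
    for n,p in(("scene",a),("side",b)): print(k,px2w(*cam[n][1:],p[0]/1.5,p[1]/1.5,z).round())
E
```

```text
green [595.9   0.    0. ] [ 20.84  37.72 -21.54 -23.27] z5: [ 551.8 -123.1] [-0.2  0.4 -0.2  0.5] area [0.85, 1.25]
yellow [476.4   0.    0. ] [-16.6  -23.55  10.78  18.59] z5: [508.1  82.8] [-0.2  0.2 -0.3  0.3] area [1.19, 0.86]
ground [556.2   0.    0. ] [ 43.14  78.7  -53.2  -70.73] z5: [557.   0.] [ 42.9  77.5 -52.9 -72.4] area [0.74, 1.67]
middle [ 614.7 -242.     2. ] [-0.13 -0.03 -0.12  0.02] z5: [697.9   0. ] [ 36.8  70.8 -48.4 -48.9] area [0.99, 1.04]
deck [359.6   0.    0. ] [-59.69 -79.27  25.93  52.85] z5: [359.6   0. ] [-59.6 -80.7  25.9  51.2] area [1.56, 0.82]
red [506.1   0.    0. ] [-62.38 -94.29  34.02  48.65] z5: [506.1   0. ] [-62.4 -95.7  34.   47.1] area [1.43, 0.83]
blue [691.6   0.    0. ] [ 0.57  0.85 -0.91 -1.59] z5: [692.   0.] [ 0.3 -0.4 -0.7 -3.1] area [1.15, 0.76]
pot [359.   7.  20.]
pot [369.   9.  20.]
cup [ 784. -162.   50.]
cup [ 792. -155.   50.]
dropper [770. 178.  35.]
dropper [767. 172.  35.]
purple [ 259. -217.   27.]
purple [ 263. -222.   27.]
```

```bash
python3 - <<'E'
s=open('loc.py').read()
a=s.index("    f=lambda q"); s=s[:a]+'''    n=2 if z is not None else 3
    f=lambda q:np.concatenate([synth(c,name,(*(q[:2]*100),q[2]*100 if n==3 else z))[0]-o for c,o in obs])
    g=lambda q:f(q-10)
    r=least_squares(g,np.array(list(x0)+[0]*(n-2))/100+10,diff_step=1e-3); return (r.x-10)*100,r.fun
'''
open('loc.py','w').write(s)
E
python3 - <<'E'
from loc import *
S=dict(green=((320,289),(442,303)),yellow=((427,341),(347,264)),ground=((302,204),(476,370)),middle=((244,265),(521,311)),deck=((538,380),(272,228)),red=((484,447),(325,202)),blue=((303,371),(447,238)))
cam={n:grab(n) for n in("scene","side")}
for k,s in S.items():
    obs=[];ar=[]
    for n,p in zip(cam,s):
        i,*c=cam[n]; w=int(28 if k in('green','yellow','ground') else 22)
        o,a=meas(i,k,(p[0]/1.5,p[1]/1.5),w); obs.append((c,o)); ar.append(a)
    x,f=solve(k,obs); x2,f2=solve(k,obs,3)
    print(k,x.round(1),f.round(2),'z3:',x2.round(1),f2.round(1),'area',[round(a/synth(c,k,x)[1],2) for a,(c,_) in zip(ar,obs)])
E
```

```text
green [ 551.8 -123.     6.5] [-0.19 -0.01 -0.2   0.01] z3: [ 551.8 -123.3] [-0.2  0.9 -0.2  1.2] area [1.04, 1.01]
yellow [508.2  83.    5.8] [-0.24  0.02 -0.28 -0.03] z3: [507.7  82.6] [-0.2  0.6 -0.3  0.9] area [1.02, 0.99]
ground [ 438.2 -293.1    4.5] [-0.46 -0.05 -0.36  0.04] z3: [ 438.6 -292.9] [-0.5  0.5 -0.4  0.4] area [1.03, 1.05]
middle [ 614.6 -242.1    2. ] [-0.15 -0.03 -0.15  0.03] z3: [ 614.5 -242. ] [-0.2 -0.3 -0.1 -0.3] area [0.99, 1.04]
deck [463.  259.1   3.2] [-0.28  0.07 -0.37 -0.1 ] z3: [462.9 259.1] [-0.3  0.1 -0.4 -0. ] area [1.13, 1.14]
red [605.7 271.6   4.2] [-0.34  0.05 -0.53 -0.09] z3: [605.4 271.4] [-0.4  0.2 -0.6  0.3] area [1.09, 1.08]
blue [689.9  -4.7  -2.7] [-0.15 -0.01 -0.2   0.01] z3: [690.8  -3.3] [-0.2 -1.  -0.2 -2. ] area [1.15, 0.75]
```

>>> send_rows:
  motion:
    - {"rz":0.3132,"gripper":-1}
    - {"rz":0.3132,"gripper":-1}
    - {"rz":0.3132,"gripper":-1}
    - {"rz":0.3132,"gripper":-1}
    - {"rz":0.3132,"gripper":-1}
    - {"rz":0.3132,"gripper":-1}
    - {"rz":0.3132,"gripper":-1}
    - {"rz":0.3132,"gripper":-1}
    - {"tx":-0.07,"ty":0.07,"gripper":-1}
    - {"tx":-0.07,"ty":0.07,"gripper":-1}
    - {"tx":-0.07,"ty":0.07,"gripper":-1}
    - {"tx":-0.07,"ty":0.07,"gripper":-1}

```text
invalid input at $.motion[0]: expected keys tx, ty, tz, rx, ry, rz, gripper
```

>>> send_rows:
  motion:
    - {"tx":0,"ty":0,"tz":0,"rx":0,"ry":0,"rz":0.3132,"gripper":-1}
    - {"tx":0,"ty":0,"tz":0,"rx":0,"ry":0,"rz":0.3132,"gripper":-1}
    - {"tx":0,"ty":0,"tz":0,"rx":0,"ry":0,"rz":0.3132,"gripper":-1}
    - {"tx":0,"ty":0,"tz":0,"rx":0,"ry":0,"rz":0.3132,"gripper":-1}
    - {"tx":0,"ty":0,"tz":0,"rx":0,"ry":0,"rz":0.3132,"gripper":-1}
    - {"tx":0,"ty":0,"tz":0,"rx":0,"ry":0,"rz":0.3132,"gripper":-1}
    - {"tx":0,"ty":0,"tz":0,"rx":0,"ry":0,"rz":0.3132,"gripper":-1}
    - {"tx":0,"ty":0,"tz":0,"rx":0,"ry":0,"rz":0.3132,"gripper":-1}
    - {"tx":-0.07,"ty":0.07,"tz":0,"rx":0,"ry":0,"rz":0,"gripper":-1}
    - {"tx":-0.07,"ty":0.07,"tz":0,"rx":0,"ry":0,"rz":0,"gripper":-1}
    - {"tx":-0.07,"ty":0.07,"tz":0,"rx":0,"ry":0,"rz":0,"gripper":-1}
    - {"tx":-0.07,"ty":0.07,"tz":0,"rx":0,"ry":0,"rz":0,"gripper":-1}

```text
time_s: 1.85
ee_pos: [288.1, 414.7, 214.1]
ee_rot: [180.0, -0.0, 90.0]
force: [-0.2, 0.4, 0.7]
gripper_width: 91.1
gripper_force: 0.0
```

>>> send_rows:
  motion:
    - {"tx":-0.11,"ty":0.025,"tz":0,"rx":0,"ry":0,"rz":0,"gripper":-1}
    - {"tx":-0.11,"ty":0.025,"tz":0,"rx":0,"ry":0,"rz":0,"gripper":-1}
    - {"tx":-0.11,"ty":0.025,"tz":0,"rx":0,"ry":0,"rz":0,"gripper":-1}
    - {"tx":-0.11,"ty":0.025,"tz":0,"rx":0,"ry":0,"rz":0,"gripper":-1}
    - {"tx":-0.11,"ty":0.025,"tz":0,"rx":0,"ry":0,"rz":0,"gripper":-1}
    - {"tx":-0.11,"ty":0.025,"tz":0,"rx":0,"ry":0,"rz":0,"gripper":-1}
    - {"tx":-0.11,"ty":0.025,"tz":0,"rx":0,"ry":0,"rz":0,"gripper":-1}
    - {"tx":-0.11,"ty":0.025,"tz":0,"rx":0,"ry":0,"rz":0,"gripper":-1}
    - {"tx":-0.11,"ty":0.025,"tz":0,"rx":0,"ry":0,"rz":0,"gripper":-1}
    - {"tx":-0.11,"ty":0.025,"tz":0,"rx":0,"ry":0,"rz":0,"gripper":-1}
    - {"tx":-0.11,"ty":0.025,"tz":0,"rx":0,"ry":0,"rz":0,"gripper":-1}
    - {"tx":-0.11,"ty":0.025,"tz":0,"rx":0,"ry":0,"rz":0,"gripper":-1}

```text
time_s: 3.35
ee_pos: [437.4, -246.1, 214.1]
ee_rot: [180.0, -0.0, 90.0]
force: [0.9, 0.5, -0.2]
gripper_width: 91.0
gripper_force: 0.0
```

Run:
```python
from loc import *
i,*c=grab("wrist"); print(env.state()["ee_pos"])
for k,p in(("ground",(438.4,-293,4)),("middle",(614.5,-242,4)),("green",(552,-123,6))):
    q=synth(c,k,p)[0]; print(k,q)
    try:
        o,a=meas(i,k,q,90); print(o,a/synth(c,k,p)[1],solve(k,[(c,o)],4)[0])
    except Exception as e: print(e)
save(i,"w1.png")
```

```text
[ 439.42009393 -252.70794537  213.85306177]
ground [253.63945142 211.55474631]
[252.5 274.5] 1.7342420662049534 [ 436.84963196 -385.17208063]
middle [396.48033933 170.74130219]
[397.68103649 173.51216206] 1.0256853459813642 [ 616.50516364 -245.50407875]
green [349.10300184  67.85103664]
[350.46839106  70.37221292] 1.0831772174163659 [ 554.5206208  -125.53060705]
```

View pics/w1.png

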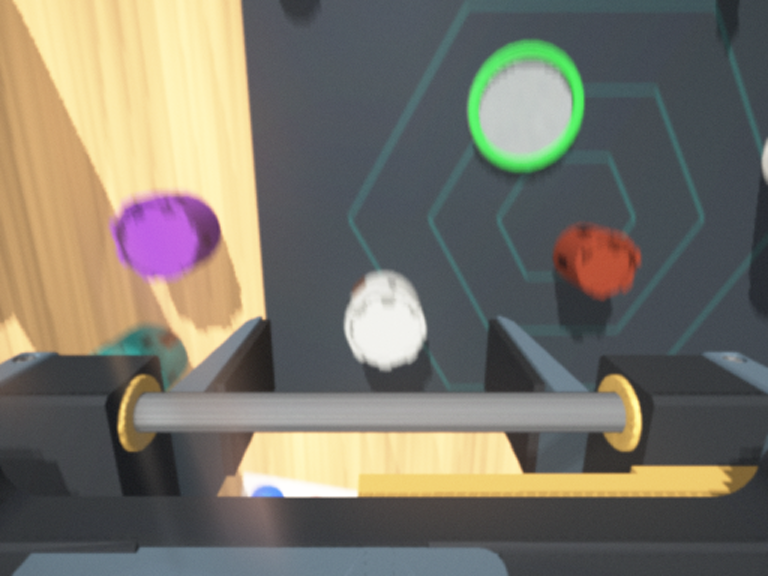

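The wrist view shows the grey storey at (385,322), the green ring at (526,105) and the middle storey at (597,262), in enlarged pixels, all where expected. I'll measure once more now the arm has settled.

Run:
```python
from loc import *
i,*c=grab("wrist"); print(env.state()["ee_pos"])
for k,p,z,w in(("ground",(438.4,-293,4),4,38),("middle",(614.5,-242,4),4,60),("green",(552,-123,6),5,60)):
    q=synth(c,k,p)[0]
    o,a=meas(i,k,q,w); print(k,o,a/synth(c,k,p)[1],solve(k,[(c,o)],z)[0])
```

```text
[ 438.31552032 -248.90797274  213.5908936 ]
ground [253.91880638 204.49930604] 1.0634143360809858 [ 441.0601004  -291.29832345]
middle [396.52222744 162.97319402] 1.0055563717226672 [ 615.62580462 -240.54508663]
green [348.96220104  58.82319252] 1.0152323767067137 [ 553.71359144 -121.41770208]
```

>>> send_rows:
  motion:
    - {"tx":-0.044,"ty":0.001,"tz":0,"rx":0,"ry":0,"rz":0,"gripper":-1}
    - {"tx":-0.042,"ty":0,"tz":0.05,"rx":0,"ry":0,"rz":0,"gripper":-1}
    - {"tx":0,"ty":0,"tz":0.09,"rx":0,"ry":0,"rz":0,"gripper":-1}
    - {"tx":0,"ty":0,"tz":0.08,"rx":0,"ry":0,"rz":0,"gripper":-1}
    - {"tx":0,"ty":0,"tz":0,"rx":0,"ry":0,"rz":0,"gripper":-1}
    - {"tx":0,"ty":0,"tz":0,"rx":0,"ry":0,"rz":0,"gripper":-1}
    - {"tx":0,"ty":0,"tz":0,"rx":0,"ry":0,"rz":0,"gripper":-1}
    - {"tx":0,"ty":0,"tz":0,"rx":0,"ry":0,"rz":0,"gripper":-1}

```text
time_s: 4.45
ee_pos: [438.4, -287.5, 105.3]
ee_rot: [179.9, 0.1, 90.0]
force: [0.6, -0.0, -0.2]
gripper_width: 91.3
gripper_force: 0.0
```

>>> send_rows:
  motion:
    - {"tx":-0.009,"ty":0.001,"tz":0.05,"rx":0,"ry":0,"rz":0,"gripper":-1}
    - {"tx":0,"ty":0,"tz":0.05,"rx":0,"ry":0,"rz":0,"gripper":-1}
    - {"tx":0,"ty":0,"tz":0.05,"rx":0,"ry":0,"rz":0,"gripper":-1}
    - {"tx":0,"ty":0,"tz":0.022,"rx":0,"ry":0,"rz":0,"gripper":-1}
    - {"tx":0,"ty":0,"tz":0,"rx":0,"ry":0,"rz":0,"gripper":-1}
    - {"tx":0,"ty":0,"tz":0,"rx":0,"ry":0,"rz":0,"gripper":-1}
    - {"tx":0,"ty":0,"tz":0,"rx":0,"ry":0,"rz":0,"gripper":1}
    - {"tx":0,"ty":0,"tz":0,"rx":0,"ry":0,"rz":0,"gripper":1}
    - {"tx":0,"ty":0,"tz":0,"rx":0,"ry":0,"rz":0,"gripper":1}
    - {"tx":0,"ty":0,"tz":0,"rx":0,"ry":0,"rz":0,"gripper":1}
    - {"tx":0,"ty":0,"tz":0,"rx":0,"ry":0,"rz":0,"gripper":1}
    - {"tx":0,"ty":0,"tz":0,"rx":0,"ry":0,"rz":0,"gripper":1}
  grip_force: 20

```text
time_s: 5.95
ee_pos: [438.8, -291.9, 18.3]
ee_rot: [179.9, 0.0, 90.0]
force: [-0.7, 0.3, 4.6]
gripper_width: 65.8
gripper_force: 20.0
```

>>> send_rows:
  motion:
    - {"tx":0,"ty":0,"tz":-0.03,"rx":0,"ry":0,"rz":0,"gripper":1}
    - {"tx":0,"ty":0,"tz":-0.06,"rx":0,"ry":0,"rz":0,"gripper":1}
    - {"tx":0,"ty":0,"tz":-0.07,"rx":0,"ry":0,"rz":0,"gripper":1}
    - {"tx":0.0678,"ty":0.0455,"tz":0,"rx":0,"ry":0,"rz":0,"gripper":1}
    - {"tx":0.0678,"ty":0.0455,"tz":0,"rx":0,"ry":0,"rz":0,"gripper":1}
    - {"tx":0.0678,"ty":0.0455,"tz":0,"rx":0,"ry":0,"rz":0,"gripper":1}
    - {"tx":0.0678,"ty":0.0455,"tz":0,"rx":0,"ry":0,"rz":0,"gripper":1}
    - {"tx":0.0678,"ty":0.0455,"tz":0,"rx":0,"ry":0,"rz":0,"gripper":1}
    - {"tx":0,"ty":0,"tz":0,"rx":0,"ry":0,"rz":0,"gripper":1}
    - {"tx":0,"ty":0,"tz":0,"rx":0,"ry":0,"rz":0,"gripper":1}
    - {"tx":0,"ty":0,"tz":0,"rx":0,"ry":0,"rz":0,"gripper":1}
    - {"tx":0,"ty":0,"tz":0,"rx":0,"ry":0,"rz":0,"gripper":1}

```text
time_s: 7.45
ee_pos: [551.4, -122.9, 98.0]
ee_rot: [-180.0, -0.0, 89.9]
force: [0.3, 0.2, -1.9]
gripper_width: 65.9
gripper_force: 20.0
```

Run:
```python
from loc import *
s=env.state();x,y,z=s["ee_pos"];print(s["ee_pos"],s["gripper_width"])
cam={n:grab(n) for n in("scene","side")}
p=(x,y,z-15);obs=[]
for n,(i,*c) in cam.items():
    i=i.copy(); q=synth(c,"ground",p)[0]
    g=hsv(i); 
    print(n,q)
    o,a=meas(i,"green",synth(c,"green",(552,-123,5))[0],30); print(o,synth(c,"green",(552,-123,5))[0])
    u,v=map(int,q); cv2.imwrite(f"pics/c_{n}.png",cv2.resize(i[v-70:v+70,u-90:u+90,::-1],None,fx=2.2,fy=2.2))
a=[cv2.imread(f"pics/c_{n}.png") for n in cam]; cv2.imwrite("pics/c1.png",np.hstack(a))
```

```text
[ 551.4075488  -122.8767211    97.99351527] 65.92577397914893
scene [209.23407878 162.3473735 ]
[212.01867058 191.9111437 ] [211.79301302 192.08341683]
side [297.04743406 168.18079866]
[294.80291971 200.72992701] [294.57574032 201.20643899]
```

View pics/c1.png

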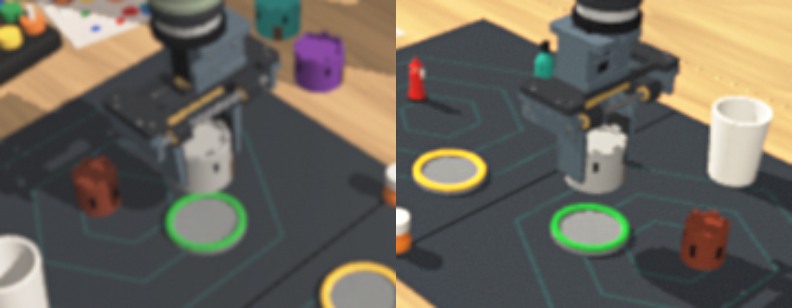

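Both crops show the grey storey held upright above the green ring, with bystanders untouched. Lowering it now.

>>> send_rows:
  motion:
    - {"tx":0.0005,"ty":0.0018,"tz":0.04,"rx":0,"ry":0,"rz":0,"gripper":1}
    - {"tx":0,"ty":0,"tz":0.05,"rx":0,"ry":0,"rz":0,"gripper":1}
    - {"tx":0,"ty":0,"tz":0.03,"rx":0,"ry":0,"rz":0,"gripper":1}
    - {"tx":0,"ty":0,"tz":0.012,"rx":0,"ry":0,"rz":0,"gripper":1}
    - {"tx":0,"ty":0,"tz":0.004,"rx":0,"ry":0,"rz":0,"gripper":1}
    - {"tx":0,"ty":0,"tz":0.003,"rx":0,"ry":0,"rz":0,"gripper":1}
    - {"tx":0,"ty":0,"tz":0.003,"rx":0,"ry":0,"rz":0,"gripper":1}
    - {"tx":0,"ty":0,"tz":0,"rx":0,"ry":0,"rz":0,"gripper":1}
    - {"tx":0,"ty":0,"tz":0,"rx":0,"ry":0,"rz":0,"gripper":1}

```text
time_s: 8.68
ee_pos: [553.0, -121.8, 27.1]
ee_rot: [180.0, -0.0, 90.0]
force: [0.7, 0.3, -2.1]
gripper_width: 65.6
gripper_force: 20.0
```

>>> send_rows:
  motion:
    - {"tx":0,"ty":0,"tz":0.003,"rx":0,"ry":0,"rz":0,"gripper":1}
    - {"tx":0,"ty":0,"tz":0.003,"rx":0,"ry":0,"rz":0,"gripper":1}
    - {"tx":0,"ty":0,"tz":0.002,"rx":0,"ry":0,"rz":0,"gripper":1}
    - {"tx":0,"ty":0,"tz":0,"rx":0,"ry":0,"rz":0,"gripper":1}
    - {"tx":0,"ty":0,"tz":0,"rx":0,"ry":0,"rz":0,"gripper":1}

```text
time_s: 9.3
ee_pos: [552.8, -121.8, 23.4]
ee_rot: [180.0, -0.0, 90.0]
force: [-2.5, -0.0, 3.7]
gripper_width: 65.7
gripper_force: 20.0
```

>>> send_rows:
  motion:
    - {"tx":0,"ty":0,"tz":0,"rx":0,"ry":0,"rz":0,"gripper":-1}
    - {"tx":0,"ty":0,"tz":0,"rx":0,"ry":0,"rz":0,"gripper":-1}
    - {"tx":0,"ty":0,"tz":0,"rx":0,"ry":0,"rz":0,"gripper":-1}
    - {"tx":0,"ty":0,"tz":0,"rx":0,"ry":0,"rz":0,"gripper":-1}
    - {"tx":0,"ty":0,"tz":0,"rx":0,"ry":0,"rz":0,"gripper":-1}
    - {"tx":0,"ty":0,"tz":-0.04,"rx":0,"ry":0,"rz":0,"gripper":-1}
    - {"tx":0,"ty":0,"tz":-0.08,"rx":0,"ry":0,"rz":0,"gripper":-1}
    - {"tx":0,"ty":0,"tz":-0.08,"rx":0,"ry":0,"rz":0,"gripper":-1}
    - {"tx":-0.08,"ty":0.041,"tz":0,"rx":0,"ry":0,"rz":0,"gripper":-1}
    - {"tx":-0.08,"ty":0.041,"tz":0,"rx":0,"ry":0,"rz":0,"gripper":-1}
    - {"tx":-0.08,"ty":0.041,"tz":0,"rx":0,"ry":0,"rz":0,"gripper":-1}
    - {"tx":0,"ty":0,"tz":0,"rx":0,"ry":0,"rz":0,"gripper":-1}

```text
time_s: 10.8
ee_pos: [615.3, -244.5, 122.3]
ee_rot: [180.0, 0.0, 89.8]
force: [-0.1, 0.7, 0.9]
gripper_width: 91.4
gripper_force: 0.0
```

Run:
```python
from loc import *
cam={n:grab(n) for n in("scene","side")}
for k,p,z in(("ground",(552,-122,9),9),("middle",(614.6,-241.8,4),4)):
    obs=[]
    for n,(i,*c) in cam.items():
        o,a=meas(i,k,synth(c,k,p)[0],26); obs.append((c,o))
        u,v=map(int,synth(c,"ground",(552,-122,9))[0]); cv2.imwrite(f"pics/c_{n}.png",cv2.resize(i[v-50:v+50,u-65:u+65,::-1],None,fx=3,fy=3))
    print(k,solve(k,obs,z))
print(env.state()["ee_pos"])
cv2.imwrite("pics/c2.png",np.hstack([cv2.imread(f"pics/c_{n}.png") for n in cam]))
```

```text
ground (array([ 551.18518798, -122.51603774]), array([-0.52408603, -0.00806891, -0.54345331,  0.07450875]))
middle (array([ 614.49951515, -241.80480891]), array([-0.1445011 , -0.59048026, -0.11342422, -0.62242661]))
[ 613.81059806 -241.64963536  122.32655305]
```

View pics/c2.png

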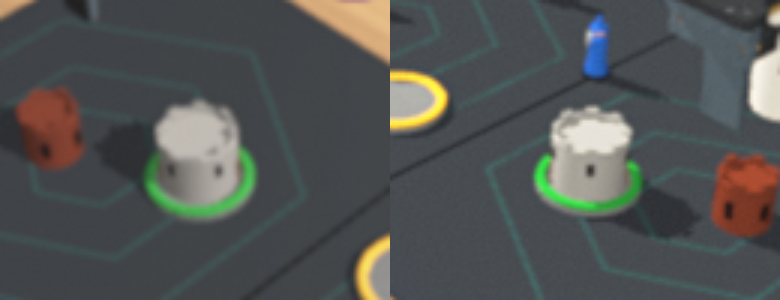

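The crops show the grey storey seated in the green ring and the middle storey untouched. I'll pick up the middle storey.

>>> send_rows:
  motion:
    - {"tx":0,"ty":0.0015,"tz":0.04,"rx":0,"ry":0,"rz":0,"gripper":-1}
    - {"tx":0,"ty":0,"tz":0.07,"rx":0,"ry":0,"rz":0,"gripper":-1}
    - {"tx":0,"ty":0,"tz":0.06,"rx":0,"ry":0,"rz":0,"gripper":-1}
    - {"tx":0,"ty":0,"tz":0.035,"rx":0,"ry":0,"rz":0,"gripper":-1}
    - {"tx":0,"ty":0,"tz":0,"rx":0,"ry":0,"rz":0,"gripper":-1}
    - {"tx":0,"ty":0,"tz":0,"rx":0,"ry":0,"rz":0,"gripper":-1}
    - {"tx":0,"ty":0,"tz":0,"rx":0,"ry":0,"rz":0,"gripper":1}
    - {"tx":0,"ty":0,"tz":0,"rx":0,"ry":0,"rz":0,"gripper":1}
    - {"tx":0,"ty":0,"tz":0,"rx":0,"ry":0,"rz":0,"gripper":1}
    - {"tx":0,"ty":0,"tz":0,"rx":0,"ry":0,"rz":0,"gripper":1}
    - {"tx":0,"ty":0,"tz":0,"rx":0,"ry":0,"rz":0,"gripper":1}
    - {"tx":0,"ty":0,"tz":0,"rx":0,"ry":0,"rz":0,"gripper":1}
  grip_force: 15

```text
time_s: 12.4
ee_pos: [615.3, -241.9, 20.5]
ee_rot: [180.0, 0.0, 90.0]
force: [0.0, -0.5, -0.3]
gripper_width: 49.4
gripper_force: 15.0
```

>>> send_rows:
  motion:
    - {"tx":0,"ty":0,"tz":-0.03,"rx":0,"ry":0,"rz":0,"gripper":1}
    - {"tx":0,"ty":0,"tz":-0.07,"rx":0,"ry":0,"rz":0,"gripper":1}
    - {"tx":0,"ty":0,"tz":-0.1,"rx":0,"ry":0,"rz":0,"gripper":1}
    - {"tx":0.0598,"ty":-0.0316,"tz":0,"rx":0,"ry":0,"rz":0,"gripper":1}
    - {"tx":0.0598,"ty":-0.0316,"tz":0,"rx":0,"ry":0,"rz":0,"gripper":1}
    - {"tx":0.0598,"ty":-0.0316,"tz":0,"rx":0,"ry":0,"rz":0,"gripper":1}
    - {"tx":0.0598,"ty":-0.0316,"tz":0,"rx":0,"ry":0,"rz":0,"gripper":1}
    - {"tx":0,"ty":0,"tz":0,"rx":0,"ry":0,"rz":0,"gripper":1}
    - {"tx":0,"ty":0,"tz":0,"rx":0,"ry":0,"rz":0,"gripper":1}
    - {"tx":0,"ty":0,"tz":0,"rx":0,"ry":0,"rz":0,"gripper":1}
    - {"tx":0,"ty":0,"tz":0,"rx":0,"ry":0,"rz":0,"gripper":1}

```text
time_s: 13.78
ee_pos: [552.2, -122.9, 120.3]
ee_rot: [180.0, -0.0, 90.0]
force: [0.1, -0.2, -0.7]
gripper_width: 49.5
gripper_force: 15.0
```

>>> send_rows:
  motion:
    - {"tx":0.001,"ty":0,"tz":0.03,"rx":0,"ry":0,"rz":0,"gripper":1}
    - {"tx":0,"ty":0,"tz":0.03,"rx":0,"ry":0,"rz":0,"gripper":1}
    - {"tx":0,"ty":0,"tz":0.015,"rx":0,"ry":0,"rz":0,"gripper":1}
    - {"tx":0,"ty":0,"tz":0.007,"rx":0,"ry":0,"rz":0,"gripper":1}
    - {"tx":0,"ty":0,"tz":0.004,"rx":0,"ry":0,"rz":0,"gripper":1}
    - {"tx":0,"ty":0,"tz":0,"rx":0,"ry":0,"rz":0,"gripper":1}
    - {"tx":0,"ty":0,"tz":0.004,"rx":0,"ry":0,"rz":0,"gripper":1}
    - {"tx":0,"ty":0,"tz":0.003,"rx":0,"ry":0,"rz":0,"gripper":1}
    - {"tx":0,"ty":0,"tz":0,"rx":0,"ry":0,"rz":0,"gripper":1}
    - {"tx":0,"ty":0,"tz":0,"rx":0,"ry":0,"rz":0,"gripper":1}

```text
time_s: 15.02
ee_pos: [551.9, -121.7, 74.0]
ee_rot: [180.0, -0.0, 90.0]
force: [-0.8, -0.3, -1.0]
gripper_width: 49.7
gripper_force: 15.0
```

>>> send_rows:
  motion:
    - {"tx":0,"ty":0,"tz":0.002,"rx":0,"ry":0,"rz":0,"gripper":1}
    - {"tx":0,"ty":0,"tz":0.002,"rx":0,"ry":0,"rz":0,"gripper":1}
    - {"tx":0,"ty":0,"tz":0,"rx":0,"ry":0,"rz":0,"gripper":1}
    - {"tx":0,"ty":0,"tz":0,"rx":0,"ry":0,"rz":0,"gripper":1}

```text
time_s: 15.52
ee_pos: [552.0, -121.8, 72.5]
ee_rot: [180.0, 0.0, 90.0]
force: [-2.1, 0.3, 5.8]
gripper_width: 49.4
gripper_force: 15.0
```

>>> send_rows:
  motion:
    - {"tx":0,"ty":0,"tz":0,"rx":0,"ry":0,"rz":0,"gripper":-1}
    - {"tx":0,"ty":0,"tz":0,"rx":0,"ry":0,"rz":0,"gripper":-1}
    - {"tx":0,"ty":0,"tz":0,"rx":0,"ry":0,"rz":0,"gripper":-1}
    - {"tx":0,"ty":0,"tz":0,"rx":0,"ry":0,"rz":0,"gripper":-1}
    - {"tx":0,"ty":0,"tz":-0.04,"rx":0,"ry":0,"rz":0,"gripper":-1}
    - {"tx":0,"ty":0,"tz":-0.08,"rx":0,"ry":0,"rz":0,"gripper":-1}
    - {"tx":0.02,"ty":0,"tz":-0.08,"rx":0,"ry":0,"rz":0,"gripper":-1}
    - {"tx":0.1,"ty":-0.03,"tz":0,"rx":0,"ry":0,"rz":0,"gripper":-1}
    - {"tx":0.1,"ty":-0.03,"tz":0,"rx":0,"ry":0,"rz":0,"gripper":-1}
    - {"tx":0.1,"ty":-0.03,"tz":0,"rx":0,"ry":0,"rz":0,"gripper":-1}
    - {"tx":0.1,"ty":-0.03,"tz":0,"rx":0,"ry":0,"rz":0,"gripper":-1}
    - {"tx":0.1,"ty":-0.03,"tz":0,"rx":0,"ry":0,"rz":0,"gripper":-1}

```text
time_s: 17.02
ee_pos: [476.3, 139.8, 172.1]
ee_rot: [180.0, -0.0, 90.0]
force: [-0.4, 0.5, -0.3]
gripper_width: 91.3
gripper_force: 0.0
```

>>> send_rows:
  motion:
    - {"tx":0.1,"ty":-0.03,"tz":0,"rx":0,"ry":0,"rz":0,"gripper":-1}
    - {"tx":0.1,"ty":0,"tz":0,"rx":0,"ry":0,"rz":0,"gripper":-1}
    - {"tx":0,"ty":0,"tz":0,"rx":0,"ry":0,"rz":0,"gripper":-1}
    - {"tx":0,"ty":0,"tz":0,"rx":0,"ry":0,"rz":0,"gripper":-1}
    - {"tx":0,"ty":0,"tz":0,"rx":0,"ry":0,"rz":0,"gripper":-1}
    - {"tx":0,"ty":0,"tz":0,"rx":0,"ry":0,"rz":0,"gripper":-1}

```text
time_s: 17.77
ee_pos: [462.0, 237.2, 172.0]
ee_rot: [180.0, 0.0, 89.9]
force: [-0.0, -0.5, 0.1]
gripper_width: 91.0
gripper_force: 0.0
```

Run:
```python
from loc import *
cam={n:grab(n) for n in("scene","side")}
for k,p,z,w in(("middle",(552,-122,56),56,26),("deck",(463,259,4),4,22),("red",(605.5,271.5,4),4,22)):
    obs=[]
    for n,(i,*c) in cam.items():
        try:
            o,a=meas(i,k,synth(c,k,p)[0],w); obs.append((c,o)); print(a/synth(c,k,p)[1])
        except Exception as e: print(e)
        u,v=map(int,synth(c,"middle",(552,-122,40))[0]); cv2.imwrite(f"pics/c_{n}.png",cv2.resize(i[v-50:v+50,u-65:u+65,::-1],None,fx=3,fy=3))
    print(k,solve(k,obs,z))
i,*c=grab("wrist")
for k,w in(("deck",45),("red",60)):
    p=(463,259,4) if k=="deck" else (605,271,4)
    o,a=meas(i,k,synth(c,k,p)[0],w); print("wrist",k,o,a/synth(c,k,p)[1],solve(k,[(c,o)],4)[0])
print(env.state()["ee_pos"])
cv2.imwrite("pics/c3.png",np.hstack([cv2.imread(f"pics/c_{n}.png") for n in cam])); save(i,"w3.png")
```

```text
0.8414939062989855
0.9456941540694764
middle (array([ 550.08607162, -122.14797694]), array([-0.13934504, -0.02414907, -0.14413195, -0.00740669]))
1.1227920975866095
1.1448166333590621
deck (array([463.27868846, 259.11448862]), array([-0.25609508, -0.08345003, -0.33360992, -0.4207462 ]))
1.09058429584536
1.0826393611323673
red (array([605.64495741, 271.53081392]), array([-0.34209418,  0.07936824, -0.53397458, -0.01497288]))
wrist deck [255.80104493 164.54493208] 1.0752873796618745 [465.13531739 259.16677097]
wrist red [387.66191682 150.27158539] 1.1524362820725633 [609.5823566  271.72504211]
[462.04343421 237.65225941 172.03295737]
```

View pics/c3.png

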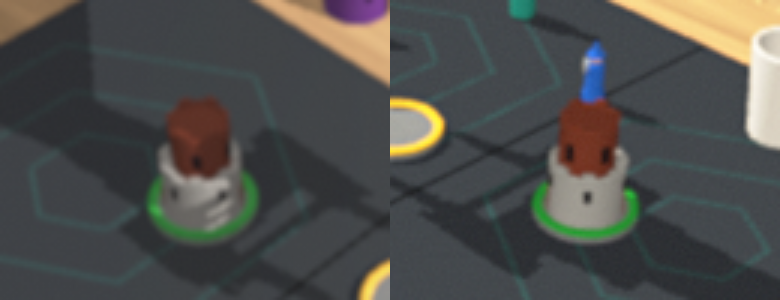

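View pics/w3.png

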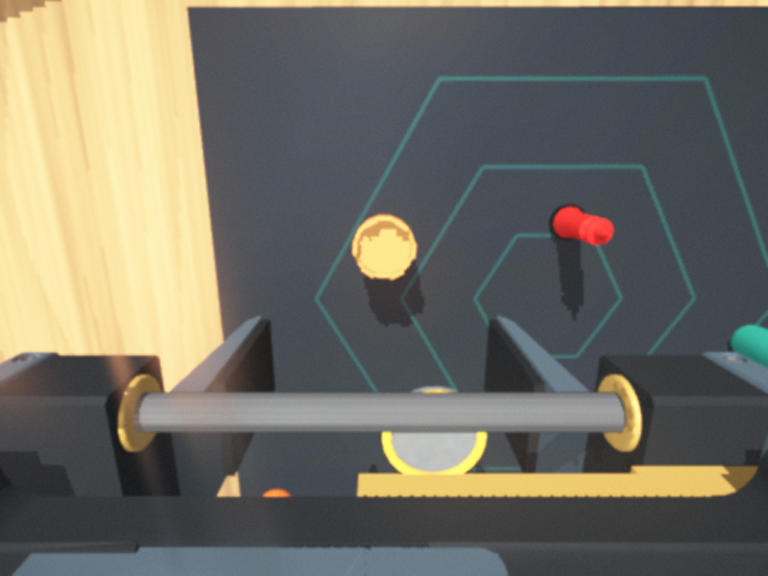

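Crops show the brown storey seated in the grey one. The wrist view shows the deck at (385,247) and the red wizard at (580,225), both clear to grasp.

>>> send_rows:
  motion:
    - {"tx":0.0435,"ty":0.003,"tz":0.04,"rx":0,"ry":0,"rz":0,"gripper":-1}
    - {"tx":0,"ty":0,"tz":0.08,"rx":0,"ry":0,"rz":0,"gripper":-1}
    - {"tx":0,"ty":0,"tz":0.08,"rx":0,"ry":0,"rz":0,"gripper":-1}
    - {"tx":0,"ty":0,"tz":0.07,"rx":0,"ry":0,"rz":0,"gripper":-1}
    - {"tx":0,"ty":0,"tz":0.038,"rx":0,"ry":0,"rz":0,"gripper":-1}
    - {"tx":0,"ty":0,"tz":0,"rx":0,"ry":0,"rz":0,"gripper":-1}
    - {"tx":0,"ty":0,"tz":0,"rx":0,"ry":0,"rz":0,"gripper":1}
    - {"tx":0,"ty":0,"tz":0,"rx":0,"ry":0,"rz":0,"gripper":1}
    - {"tx":0,"ty":0,"tz":0,"rx":0,"ry":0,"rz":0,"gripper":1}
    - {"tx":0,"ty":0,"tz":0,"rx":0,"ry":0,"rz":0,"gripper":1}
    - {"tx":0,"ty":0,"tz":0,"rx":0,"ry":0,"rz":0,"gripper":1}
    - {"tx":0,"ty":0,"tz":0,"rx":0,"ry":0,"rz":0,"gripper":1}
  grip_force: 10

```text
time_s: 19.42
ee_pos: [463.6, 260.1, 18.1]
ee_rot: [180.0, -0.0, 90.0]
force: [0.4, -0.8, 1.2]
gripper_width: 44.2
gripper_force: 10.0
```

>>> send_rows:
  motion:
    - {"tx":0,"ty":0,"tz":-0.03,"rx":0,"ry":0,"rz":0,"gripper":1}
    - {"tx":0,"ty":0,"tz":-0.08,"rx":0,"ry":0,"rz":0,"gripper":1}
    - {"tx":0,"ty":0,"tz":-0.1,"rx":0,"ry":0,"rz":0,"gripper":1}
    - {"tx":-0.03,"ty":0,"tz":-0.08,"rx":0,"ry":0,"rz":0,"gripper":1}
    - {"tx":-0.092,"ty":0.022,"tz":0,"rx":0,"ry":0,"rz":0,"gripper":1}
    - {"tx":-0.092,"ty":0.022,"tz":0,"rx":0,"ry":0,"rz":0,"gripper":1}
    - {"tx":-0.092,"ty":0.022,"tz":0,"rx":0,"ry":0,"rz":0,"gripper":1}
    - {"tx":-0.092,"ty":0.022,"tz":0,"rx":0,"ry":0,"rz":0,"gripper":1}
    - {"tx":-0.092,"ty":0.022,"tz":0,"rx":0,"ry":0,"rz":0,"gripper":1}
    - {"tx":-0.092,"ty":0.022,"tz":0,"rx":0,"ry":0,"rz":0,"gripper":1}
    - {"tx":-0.092,"ty":0.022,"tz":0,"rx":0,"ry":0,"rz":0,"gripper":1}
    - {"tx":-0.088,"ty":0.022,"tz":0,"rx":0,"ry":0,"rz":0,"gripper":1}

```text
time_s: 20.92
ee_pos: [551.4, -122.5, 163.8]
ee_rot: [180.0, -0.0, 90.0]
force: [0.9, -0.5, -0.8]
gripper_width: 43.7
gripper_force: 10.0
```

>>> send_rows:
  motion:
    - {"tx":0,"ty":0,"tz":0,"rx":0,"ry":0,"rz":0,"gripper":1}
    - {"tx":0,"ty":0,"tz":0,"rx":0,"ry":0,"rz":0,"gripper":1}
    - {"tx":0,"ty":0,"tz":0,"rx":0,"ry":0,"rz":0,"gripper":1}
    - {"tx":0,"ty":0,"tz":0,"rx":0,"ry":0,"rz":0,"gripper":1}
    - {"tx":0,"ty":0,"tz":0,"rx":0,"ry":0,"rz":0,"gripper":1}
    - {"tx":0,"ty":0,"tz":0,"rx":0,"ry":0,"rz":0,"gripper":1}

```text
time_s: 21.68
ee_pos: [551.4, -120.7, 163.0]
ee_rot: [180.0, -0.0, 90.0]
force: [-0.6, -0.3, -0.6]
gripper_width: 43.8
gripper_force: 10.0
```

>>> send_rows:
  motion:
    - {"tx":-0.0005,"ty":0.001,"tz":0.03,"rx":0,"ry":0,"rz":0,"gripper":1}
    - {"tx":0,"ty":0,"tz":0.03,"rx":0,"ry":0,"rz":0,"gripper":1}
    - {"tx":0,"ty":0,"tz":0.02,"rx":0,"ry":0,"rz":0,"gripper":1}
    - {"tx":0,"ty":0,"tz":0.01,"rx":0,"ry":0,"rz":0,"gripper":1}
    - {"tx":0,"ty":0,"tz":0.004,"rx":0,"ry":0,"rz":0,"gripper":1}
    - {"tx":0,"ty":0,"tz":0.003,"rx":0,"ry":0,"rz":0,"gripper":1}
    - {"tx":0,"ty":0,"tz":0.003,"rx":0,"ry":0,"rz":0,"gripper":1}
    - {"tx":0,"ty":0,"tz":0,"rx":0,"ry":0,"rz":0,"gripper":1}
    - {"tx":0,"ty":0,"tz":0,"rx":0,"ry":0,"rz":0,"gripper":1}

```text
time_s: 22.8
ee_pos: [552.0, -121.3, 113.1]
ee_rot: [180.0, -0.0, 90.0]
force: [-1.1, 0.0, -0.8]
gripper_width: 43.9
gripper_force: 10.0
```

>>> send_rows:
  motion:
    - {"tx":0,"ty":0,"tz":0.002,"rx":0,"ry":0,"rz":0,"gripper":1}
    - {"tx":0,"ty":0,"tz":0.0015,"rx":0,"ry":0,"rz":0,"gripper":1}
    - {"tx":0,"ty":0,"tz":0,"rx":0,"ry":0,"rz":0,"gripper":1}
    - {"tx":0,"ty":0,"tz":0,"rx":0,"ry":0,"rz":0,"gripper":1}

```text
time_s: 23.3
ee_pos: [552.1, -121.3, 112.1]
ee_rot: [179.9, 0.0, 90.0]
force: [-2.1, -0.4, 5.8]
gripper_width: 43.6
gripper_force: 10.0
```

>>> send_rows:
  motion:
    - {"tx":0,"ty":0,"tz":0,"rx":0,"ry":0,"rz":0,"gripper":-1}
    - {"tx":0,"ty":0,"tz":0,"rx":0,"ry":0,"rz":0,"gripper":-1}
    - {"tx":0,"ty":0,"tz":0,"rx":0,"ry":0,"rz":0,"gripper":-1}
    - {"tx":0,"ty":0,"tz":0,"rx":0,"ry":0,"rz":0,"gripper":-1}
    - {"tx":0,"ty":0,"tz":-0.04,"rx":0,"ry":0,"rz":0,"gripper":-1}
    - {"tx":0,"ty":0,"tz":-0.08,"rx":0,"ry":0,"rz":0,"gripper":-1}
    - {"tx":0.02,"ty":0,"tz":-0.08,"rx":0,"ry":0,"rz":0,"gripper":-1}
    - {"tx":0.1,"ty":0.015,"tz":0,"rx":0,"ry":0,"rz":0,"gripper":-1}
    - {"tx":0.1,"ty":0.015,"tz":0,"rx":0,"ry":0,"rz":0,"gripper":-1}
    - {"tx":0.1,"ty":0.015,"tz":0,"rx":0,"ry":0,"rz":0,"gripper":-1}
    - {"tx":0.1,"ty":0.015,"tz":0,"rx":0,"ry":0,"rz":0,"gripper":-1}
    - {"tx":0.1,"ty":0.015,"tz":0,"rx":0,"ry":0,"rz":0,"gripper":-1}

```text
time_s: 24.8
ee_pos: [589.5, 140.4, 211.2]
ee_rot: [180.0, 0.0, 90.0]
force: [-0.0, 0.2, 0.4]
gripper_width: 91.3
gripper_force: 0.0
```

>>> send_rows:
  motion:
    - {"tx":0.1,"ty":0.015,"tz":0,"rx":0,"ry":0,"rz":0,"gripper":-1}
    - {"tx":0.1,"ty":0.018,"tz":0,"rx":0,"ry":0,"rz":0,"gripper":-1}
    - {"tx":0,"ty":0,"tz":0,"rx":0,"ry":0,"rz":0,"gripper":-1}
    - {"tx":0,"ty":0,"tz":0,"rx":0,"ry":0,"rz":0,"gripper":-1}
    - {"tx":0,"ty":0,"tz":0,"rx":0,"ry":0,"rz":0,"gripper":-1}
    - {"tx":0,"ty":0,"tz":0,"rx":0,"ry":0,"rz":0,"gripper":-1}

```text
time_s: 25.55
ee_pos: [605.9, 237.6, 211.5]
ee_rot: [180.0, -0.0, 89.9]
force: [0.3, -0.4, -0.4]
gripper_width: 91.1
gripper_force: 0.0
```

Run:
```python
from loc import *
cam={n:grab(n) for n in("scene","side")}
for k,p,z,w in(("deck",(552,-122,98),98,20),("red",(605.5,271.5,4),4,22)):
    obs=[]
    for n,(i,*c) in cam.items():
        o,a=meas(i,k,synth(c,k,p)[0],w); obs.append((c,o)); print(a/synth(c,k,p)[1])
        u,v=map(int,synth(c,"middle",(552,-122,60))[0]); cv2.imwrite(f"pics/c_{n}.png",cv2.resize(i[v-50:v+50,u-65:u+65,::-1],None,fx=3,fy=3))
    print(k,solve(k,obs,z))
i,*c=grab("wrist")
p=(605.5,271.5,4)
o,a=meas(i,"red",synth(c,"red",p)[0],60); print("wrist",o,a/synth(c,"red",p)[1],solve("red",[(c,o)],4)[0])
print(env.state()["ee_pos"])
cv2.imwrite("pics/c4.png",np.hstack([cv2.imread(f"pics/c_{n}.png") for n in cam]))
```

```text
1.18543413477513
1.1125102139230505
deck (array([ 550.02131604, -122.57643171]), array([-0.13454654, -0.46432839, -0.11505244, -0.60367487]))
1.0857587016159558
1.1053838855259044
red (array([605.86379546, 271.72654345]), array([-0.3347732 ,  0.13341501, -0.52887023,  0.14965185]))
wrist [254.16163004 145.74313187] 1.0713724591264442 [607.68536616 271.05261909]
[605.94224813 238.09223391 211.45942454]
```

View pics/c4.png

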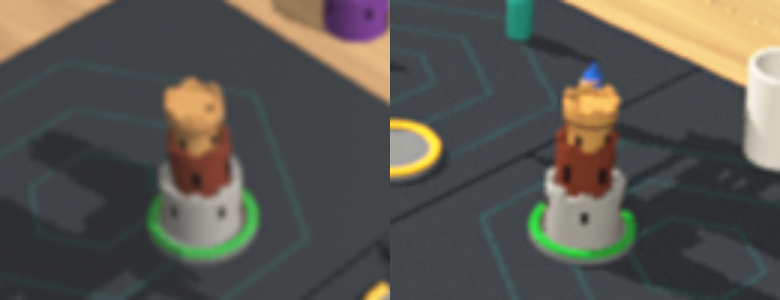

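The tower has the deck seated and upright in both crops. Last is the red wizard.

>>> send_rows:
  motion:
    - {"tx":0.0665,"ty":0.001,"tz":0,"rx":0,"ry":0,"rz":0,"gripper":-1}
    - {"tx":0,"ty":0,"tz":0.07,"rx":0,"ry":0,"rz":0,"gripper":-1}
    - {"tx":0,"ty":0,"tz":0.1,"rx":0,"ry":0,"rz":0,"gripper":-1}
    - {"tx":0,"ty":0,"tz":0.1,"rx":0,"ry":0,"rz":0,"gripper":-1}
    - {"tx":0,"ty":0,"tz":0.07,"rx":0,"ry":0,"rz":0,"gripper":-1}
    - {"tx":0,"ty":0,"tz":0.043,"rx":0,"ry":0,"rz":0,"gripper":-1}
    - {"tx":0,"ty":0,"tz":0,"rx":0,"ry":0,"rz":0,"gripper":-1}
    - {"tx":0,"ty":0,"tz":0,"rx":0,"ry":0,"rz":0,"gripper":-1}
    - {"tx":0,"ty":0,"tz":0,"rx":0,"ry":0,"rz":0,"gripper":-1}
  grip_force: 5

```text
time_s: 26.82
ee_pos: [607.3, 272.4, 21.3]
ee_rot: [179.8, -0.1, 90.0]
force: [0.5, -0.3, 0.1]
gripper_width: 91.5
gripper_force: 0.0
```

>>> send_rows:
  motion:
    - {"tx":0,"ty":-0.002,"tz":0,"rx":0,"ry":0,"rz":0,"gripper":0.4}
    - {"tx":-0.001,"ty":0,"tz":0.001,"rx":0,"ry":0,"rz":0,"gripper":0.5}
    - {"tx":0,"ty":0,"tz":0,"rx":0,"ry":0,"rz":0,"gripper":0.5}
    - {"tx":0,"ty":0,"tz":0,"rx":0,"ry":0,"rz":0,"gripper":0.5}
    - {"tx":0,"ty":0,"tz":0,"rx":0,"ry":0,"rz":0,"gripper":0.5}
    - {"tx":0,"ty":0,"tz":0,"rx":0,"ry":0,"rz":0,"gripper":0.56}
    - {"tx":0,"ty":0,"tz":0,"rx":0,"ry":0,"rz":0,"gripper":0.6}
    - {"tx":0,"ty":0,"tz":0,"rx":0,"ry":0,"rz":0,"gripper":0.65}
    - {"tx":0,"ty":0,"tz":0,"rx":0,"ry":0,"rz":0,"gripper":1}
    - {"tx":0,"ty":0,"tz":0,"rx":0,"ry":0,"rz":0,"gripper":1}
    - {"tx":0,"ty":0,"tz":0,"rx":0,"ry":0,"rz":0,"gripper":1}

```text
time_s: 28.2
ee_pos: [605.4, 271.5, 19.2]
ee_rot: [-180.0, -0.0, 90.0]
force: [0.1, -0.1, -0.6]
gripper_width: 17.5
gripper_force: 4.9
```

>>> send_rows:
  motion:
    - {"tx":0,"ty":0,"tz":-0.03,"rx":0,"ry":0,"rz":0,"gripper":1}
    - {"tx":0,"ty":0,"tz":-0.07,"rx":0,"ry":0,"rz":0,"gripper":1}
    - {"tx":0,"ty":0,"tz":-0.09,"rx":0,"ry":0,"rz":0,"gripper":1}
    - {"tx":0,"ty":0,"tz":-0.09,"rx":0,"ry":0,"rz":0,"gripper":1}
    - {"tx":-0.03,"ty":0,"tz":-0.08,"rx":0,"ry":0,"rz":0,"gripper":1}
    - {"tx":-0.07,"ty":-0.01,"tz":0,"rx":0,"ry":0,"rz":0,"gripper":1}
    - {"tx":-0.09,"ty":-0.014,"tz":0,"rx":0,"ry":0,"rz":0,"gripper":1}
    - {"tx":-0.09,"ty":-0.014,"tz":0,"rx":0,"ry":0,"rz":0,"gripper":1}
    - {"tx":-0.09,"ty":-0.014,"tz":0,"rx":0,"ry":0,"rz":0,"gripper":1}
    - {"tx":-0.09,"ty":-0.014,"tz":0,"rx":0,"ry":0,"rz":0,"gripper":1}
    - {"tx":-0.09,"ty":-0.014,"tz":0,"rx":0,"ry":0,"rz":0,"gripper":1}
    - {"tx":-0.09,"ty":-0.014,"tz":0,"rx":0,"ry":0,"rz":0,"gripper":1}

```text
time_s: 29.7
ee_pos: [558.2, -49.9, 200.5]
ee_rot: [179.9, 0.0, 90.0]
force: [0.9, 0.1, -1.1]
gripper_width: 17.8
gripper_force: 4.9
```

>>> send_rows:
  motion:
    - {"tx":-0.09,"ty":-0.014,"tz":0,"rx":0,"ry":0,"rz":0,"gripper":1}
    - {"tx":-0.056,"ty":0,"tz":0,"rx":0,"ry":0,"rz":0,"gripper":1}
    - {"tx":0,"ty":0,"tz":0,"rx":0,"ry":0,"rz":0,"gripper":1}
    - {"tx":0,"ty":0,"tz":0,"rx":0,"ry":0,"rz":0,"gripper":1}
    - {"tx":0,"ty":0,"tz":0,"rx":0,"ry":0,"rz":0,"gripper":1}
    - {"tx":0,"ty":0,"tz":0,"rx":0,"ry":0,"rz":0,"gripper":1}
    - {"tx":0,"ty":0,"tz":0,"rx":0,"ry":0,"rz":0,"gripper":1}

```text
time_s: 30.58
ee_pos: [551.5, -120.9, 199.2]
ee_rot: [-180.0, -0.0, 90.1]
force: [-0.4, 0.0, -0.4]
gripper_width: 17.6
gripper_force: 4.9
```

Run:
```python
from loc import *
s=env.state(); print(s["ee_pos"],s["gripper_width"])
cam={n:grab(n) for n in("scene","side")}
for n,(i,*c) in cam.items():
    u,v=map(int,w2px(*c,(552,-122,130))); cv2.imwrite(f"pics/c_{n}.png",cv2.resize(i[v-60:v+60,u-65:u+65,::-1],None,fx=3,fy=3))
cv2.imwrite("pics/c5.png",np.hstack([cv2.imread(f"pics/c_{n}.png") for n in cam]))
```

```text
[ 551.46600252 -120.94167764  199.18142668] 17.64583936048571
```

View pics/c5.png

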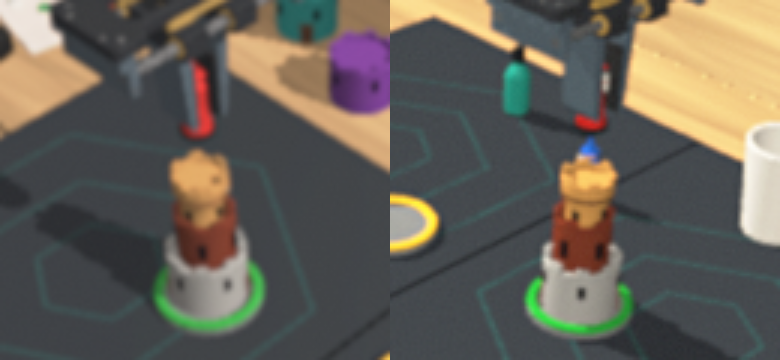

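The wizard hangs upright right above the deck in both crops. Lowering.

>>> send_rows:
  motion:
    - {"tx":-0.002,"ty":0,"tz":0.03,"rx":0,"ry":0,"rz":0,"gripper":1}
    - {"tx":0,"ty":0,"tz":0.03,"rx":0,"ry":0,"rz":0,"gripper":1}
    - {"tx":0,"ty":0,"tz":0.015,"rx":0,"ry":0,"rz":0,"gripper":1}
    - {"tx":0,"ty":0,"tz":0.008,"rx":0,"ry":0,"rz":0,"gripper":1}
    - {"tx":0,"ty":0,"tz":0.005,"rx":0,"ry":0,"rz":0,"gripper":1}
    - {"tx":0,"ty":0,"tz":0.004,"rx":0,"ry":0,"rz":0,"gripper":1}
    - {"tx":0,"ty":0,"tz":0.002,"rx":0,"ry":0,"rz":0,"gripper":1}
    - {"tx":0,"ty":0,"tz":0,"rx":0,"ry":0,"rz":0,"gripper":1}
    - {"tx":0,"ty":0,"tz":0,"rx":0,"ry":0,"rz":0,"gripper":1}

```text
time_s: 31.8
ee_pos: [551.5, -122.5, 152.4]
ee_rot: [180.0, -0.0, 90.0]
force: [0.6, -0.1, -0.3]
gripper_width: 17.8
gripper_force: 4.9
```

>>> send_rows:
  motion:
    - {"tx":0,"ty":0,"tz":0.002,"rx":0,"ry":0,"rz":0,"gripper":1}
    - {"tx":0,"ty":0,"tz":0.002,"rx":0,"ry":0,"rz":0,"gripper":1}
    - {"tx":0,"ty":0,"tz":0.001,"rx":0,"ry":0,"rz":0,"gripper":1}
    - {"tx":0,"ty":0,"tz":0,"rx":0,"ry":0,"rz":0,"gripper":1}
    - {"tx":0,"ty":0,"tz":0,"rx":0,"ry":0,"rz":0,"gripper":1}

```text
time_s: 32.42
ee_pos: [551.5, -122.5, 150.0]
ee_rot: [180.0, 0.0, 90.0]
force: [-1.3, 1.0, 5.5]
gripper_width: 17.4
gripper_force: 5.0
```

>>> send_rows:
  motion:
    - {"tx":0,"ty":0,"tz":-0.0006,"rx":0,"ry":0,"rz":0,"gripper":1}
    - {"tx":0,"ty":0,"tz":0,"rx":0,"ry":0,"rz":0,"gripper":0.55}
    - {"tx":0,"ty":0,"tz":0,"rx":0,"ry":0,"rz":0,"gripper":0.4}
    - {"tx":0,"ty":0,"tz":0,"rx":0,"ry":0,"rz":0,"gripper":0}
    - {"tx":0,"ty":0,"tz":0,"rx":0,"ry":0,"rz":0,"gripper":-0.5}
    - {"tx":0,"ty":0,"tz":0,"rx":0,"ry":0,"rz":0,"gripper":-0.5}
    - {"tx":0,"ty":0,"tz":-0.04,"rx":0,"ry":0,"rz":0,"gripper":-0.5}
    - {"tx":0,"ty":0,"tz":-0.08,"rx":0,"ry":0,"rz":0,"gripper":-0.5}
    - {"tx":0,"ty":0,"tz":-0.08,"rx":0,"ry":0,"rz":0,"gripper":-0.5}
    - {"tx":0.1,"ty":0,"tz":0,"rx":0,"ry":0,"rz":0,"gripper":-0.5}
    - {"tx":0.1,"ty":0,"tz":0,"rx":0,"ry":0,"rz":0,"gripper":-0.5}
    - {"tx":0.1,"ty":0,"tz":0,"rx":0,"ry":0,"rz":0,"gripper":-0.5}

```text
time_s: 33.92
ee_pos: [551.3, 28.8, 250.2]
ee_rot: [180.0, -0.0, 90.0]
force: [-0.3, 0.4, 0.0]
gripper_width: 68.4
gripper_force: 0.0
```

>>> send_rows:
  motion:
    - {"tx":0.1,"ty":0,"tz":0,"rx":0,"ry":0,"rz":0,"gripper":-0.5}
    - {"tx":0,"ty":0,"tz":0,"rx":0,"ry":0,"rz":0,"gripper":-0.5}
    - {"tx":0,"ty":0,"tz":0,"rx":0,"ry":0,"rz":0,"gripper":-0.5}
    - {"tx":0,"ty":0,"tz":0,"rx":0,"ry":0,"rz":0,"gripper":-0.5}
    - {"tx":0,"ty":0,"tz":0,"rx":0,"ry":0,"rz":0,"gripper":-0.5}

```text
time_s: 34.55
ee_pos: [551.5, 76.4, 250.0]
ee_rot: [180.0, 0.0, 89.9]
force: [0.1, -1.0, 0.0]
gripper_width: 68.2
gripper_force: 0.0
```

Run:
```python
from loc import *
cam={n:grab(n) for n in("scene","side")}
for n,(i,*c) in cam.items():
    u,v=map(int,w2px(*c,(552,-122,110))); cv2.imwrite(f"pics/c_{n}.png",cv2.resize(i[v-60:v+60,u-65:u+65,::-1],None,fx=3,fy=3))
cv2.imwrite("pics/c6.png",np.hstack([cv2.imread(f"pics/c_{n}.png") for n in cam]))
```

```text
(no output)
```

View pics/c6.png

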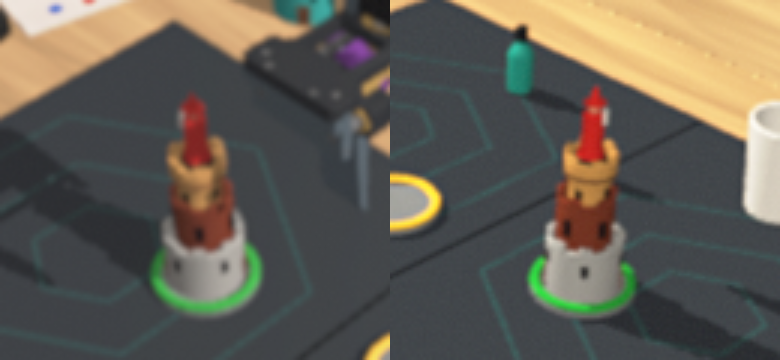

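Both crops show the complete tower upright with the red wizard standing inside the deck's rim, and the gripper well clear.

```bash
python3 -c "
from workcell import env
print(env.job_done())"
```

```text
the job is handed in; nothing more can be done
None
```

The watchtower stands complete and upright on the green foundation, built in the order asked, and the job was handed in at about 35 s; I moved none of the bystanders, and the hand-in gave no verdict.

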